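# Drop the spent paint pot through the lever-lidded waste bin

## Robot

A 6-joint arm with a two-finger parallel gripper is mounted at the origin on the work surface. World frame = base frame: x ahead of the robot, y to its left, z up, the work surface at z = 0. Lengths are in m, angles in rad, forces in N, time in s.
With the tool pointing down it reaches from about 0.35 to 0.975 m from the base axis. Payload 4.9 kg.
Tool frame: the origin (TCP) lies at the very end of the fingers, on their centre line; the grasp point (between the pads) lies 19 mm behind it; z points along the fingers, y is the direction in which the jaws open and shut (so a half turn about z gives the same grasp; the last joint's range is limited). The gripper opens to 85 mm and grips with 20 to 120 N. Pads are 22 mm wide; open, the fingers measure 114 mm over their backs; the gripper's body (76 mm by 85 mm) begins 54 mm behind the grasp point. The pads swing forward as they close: fully open they stand 13 mm farther back than shut.
Start: joints at [1.07, 0.053, 1.613, -0, 1.476, -0.119], TCP at [0.233, 0.58, 0.231] pointing down, gripper open.
Joint ranges: [-3.01, 3.01], [-1.01, 2.22], [0.06, 2.58], [-1.02, 4.17], [0.09, 2.62], [-3.14, 3.14]. Speed limits (rad/s): [2.57, 2.57, 3.14, 3.14, 3.14, 3.14].

## Interface

Orientations are given as a unit quaternion [w, x, y, z].
In Python, from station import ctrl gives the robot as it stands.
- The arm moves only by the tool step_arm, never from a script. Its arguments are lists of equal length, an entry for each row: "translation": the shift along the world's x, y, z in cm, a list of three; "dr": the turn, a rotation vector about the world's x, y, z in degrees, a list of three; "hand": the finger opening in cm, from 0 to 8.54. In form: {"translation": [[tx, ty, tz], ...], "dr": [[ax, ay, az], ...], "hand": [hand, ...]}. A call has 1 to 12 rows; each row is the pose to reach, as a shift and turn from the pose commanded when the call began; what a row does not reach only later rows make up. A row lasts 1/10 s, in which the tool goes at most 50 mm and 8.59 degrees, less where a joint would pass 70% of its speed; a pose out of reach is approached as far as the arm can. A call with a gripper value outside its range is refused whole. The fingers move at their own pace and stop on an object; the grip force is fixed at half the most. Time passes only in rows, so rows that repeat a pose let the fingers close. It gives the time, the measured TCP pose, the force and the opening at its end, in the units of the state.
- ctrl.observe(): the state, without advancing time (a new reading comes with each control period).
- ctrl.snapshot(name): name is "side" or "top" or "wrist"; returns the picture (400x640x3 uint8, blue, green, red); there is no depth.
- ctrl.get_calibration(name): a dict with "intrinsics" (3x3 intrinsics, pixels), "world_from_camera" (4x4, takes a point from camera to world coordinates). Camera axes: x right, y down, z forward; pixel columns grow to the right and rows downward; lengths in m; the calibration is good to about 2 mm. A picture is of the moment at which its call begins: read the wrist's pose just before it. get_calibration takes no time and is no camera call; for the wrist camera it gives the pose at the moment of the call.
- ctrl.hand_in(): hands the job in, once; it reports no verdict.
The state is a dict: "time_s": time; "q": joint angles; "joint_vel": joint speeds; "effort": joint torques, N m; "tcp_pos": TCP position; "ee_rot": TCP orientation; "ft_force": force on the tool from outside, world axes, zero at the start; "wrist_torque": the same for the moment, N m; "gripper_width": finger opening in m.
Only numpy, scipy, OpenCV 4.12 (cv2) and the standard library are available. Lean on these libraries where they do the work, as an engineer would, in place of code of your own. Each camera call takes 0.05 s, during which the arm holds its last target.

## Task

One of the two waste bins has an empty paint pot waiting on its chute. With the fingertips press that bin's lever right down so that its lid lifts and the pot rolls in, then let the lever up slowly so that the lid eases shut without slamming, and move clear. Do not touch the pot or the lid, leave the other bin shut, and leave everything else on the bench where it is.

Things in the scene. Friction and masses are not known exactly. Their poses are not given: they have to be found in the camera images.
- bin_pot: fixed metal waste bin, open box 160 (its x) by 140 (its y) by 130 mm tall, walls and floor 4 mm, under a hinged lid; origin at the centre of its underside, own z up, own -x its front, where the lever sticks out. A 72 mm wide chute rises from the rim on its +y side, to 163 mm out and 180 mm high. This is the bin whose chute holds the waiting pot.
- bin_empty: fixed metal waste bin, open box 160 (its x) by 140 (its y) by 130 mm tall, walls and floor 4 mm, under a hinged lid; origin at the centre of its underside, own z up, own -x its front, where the lever sticks out. A 72 mm wide chute rises from the rim on its +y side, to 163 mm out and 180 mm high. Same make of bin, with an empty chute; it is not to be used.
- paddle_pot (a point): centre of the top of the flat lever paddle, 36 (bin's x) by 40 (bin's y) by 8 mm, 170 mm to the bin's -x and 72 mm to its -y side of its origin, 97 mm above the bench at rest; 72 mm clear to the bin's front. Pressed right down it sinks nearly straight (within 7 mm sideways) to 45 mm above the bench. 4 to 6 N opens the lid; the lid's weight lifts the paddle again.
- paddle_empty (a point): the same point on the lever of the other bin
- lever_pot (a joint): hinge of the lever, rad: 0 at rest (paddle up), 0.33 right down (stop); pivot 160 mm behind the paddle's centre, 75 mm above the bench
- lid_pot: lid plate, 164 by 144 by 5 mm, reaching 162 mm along its own -x from its origin on the rear hinge, 133 mm up; level when shut, its front rises about 0.95 rad with the lever right down (2.88 times the lever's angle). Its 45 mm flange holds the pot back up to about 0.6 rad; then the pot rolls in within 1 s. Let go, the lid slams; lowered evenly over 2 s or more it settles softly.
- lid_empty: the lid of the other bin, likewise, shut
- pot: empty screw-top paint pot, a 40 mm by 55 mm cylinder lying on the chute with its axis (own x) along the bin's x, 93 mm to the bin's +y side of its origin, resting against the lid's flange; origin at its centre, 163 mm above the bench. It rolls by itself.
- jar: a paint pot like the one on the chute, 40 mm across, 55 mm tall, standing on the bench (bystander); origin at the centre of its underside
- bowl_1: white paint bowl, 84 mm across, 32 mm tall (bystander); origin at the centre of its underside
- bowl_2: white paint bowl, 72 mm across, 28 mm tall (bystander); origin at the centre of its underside
- figure_1: dark red waisted figurine, 48 mm across, 56 mm tall (bystander); origin at the centre of its underside
- figure_2: a second such figurine (bystander); origin at the centre of its underside
- brush: paint brush lying on the bench, 190 mm long (bystander); origin at its middle, on its underside, handle towards its own -x
- solvent: white bottle with a cap, 72 mm across, 170 mm tall (bystander); origin at the centre of its underside
Not all that is in view belongs to the job. Leave any purple or turquoise look-alike of the pot alone.

How it is judged:
By the outcome, as a careful person would: the job done as asked, in the order asked, and still so for the second after the job is handed in, with the robot touching nothing.
It also fails if it takes over 48 s, if anything falls off the work surface, if the arm or the gripper's body presses on something with over 40 N, if the wrist force passes 120 N, or if a joint passes its speed limit or range.

## Working session

There is one attempt and no reset: what is moved stays moved. The work goes in short steps, Python scripts to look and compute and a tool call to move; the robot and the scene stay as the last step left them, time stands still between calls to the robot, and variables do not carry over. Pictures are saved under pics/ and viewed, and the job is handed in when it is done.

Besides the shell and the picture viewer there is one more tool, called as name(argument=value, ...), one argument or row to a line, values as JSON. step_arm: Moves the arm, as the interface text tells. Its arguments: {"type":"object","properties":{"translation":{"type":"array"},"dr":{"type":"array"},"hand":{"type":"array"}},"required":["translation","dr","hand"]}

```bash
mkdir -p pics
python3 - <<'E'
from station import ctrl
import cv2
s=ctrl.observe();print(s)
for n in("top","side"):
    im=ctrl.snapshot(n);cv2.imwrite(f"pics/{n}0.png",im)
    c=ctrl.get_calibration(n);print(n,c["intrinsics"],c["world_from_camera"])
E
```

```text
{'time_s': 0.0, 'q': array([ 1.07002532e+00,  5.33710907e-02,  1.61430699e+00,  1.08083067e-05,
        1.47597163e+00, -1.18988497e-01]), 'joint_vel': array([-1.27209884e-05, -6.35828851e-04,  5.98245489e-04,  2.05796173e-04,
        3.16609463e-03,  6.66314649e-04]), 'effort': array([ 2.00478303e-04, -3.93701041e+01, -3.70169771e+01, -8.04427441e-05,
        7.37283641e-03, -4.66688405e-06]), 'tcp_pos': array([0.23254962, 0.57945699, 0.23004642]), 'ee_rot': array([-3.18767249e-04,  1.89734446e-01,  9.81834906e-01, -9.77900794e-04]), 'ft_force': array([ 0.18029423, -0.16740487,  0.09088112]), 'wrist_torque': array([ 0.04294674, -0.00292698,  0.00073885]), 'gripper_width': 0.08521410034661422}
top [[503.35041702   0.         313.37744912]
 [  0.         503.35041702 193.35176692]
 [  0.           0.           1.        ]] [[-2.98535893e-02 -9.97249443e-01  6.78403364e-02  4.89920497e-01]
 [-9.99553397e-01  2.98750310e-02 -6.98678110e-04 -6.32170384e-02]
 [-1.32997580e-03 -6.78308967e-02 -9.97695946e-01  1.60453012e+00]
 [ 0.00000000e+00  0.00000000e+00  0.00000000e+00  1.00000000e+00]]
side [[378.7524265    0.         322.38062663]
 [  0.         378.7524265  194.53619442]
 [  0.           0.           1.        ]] [[ 0.70192066 -0.53237699  0.47316184  0.04504797]
 [-0.71210937 -0.53798445  0.45107979 -0.55846035]
 [ 0.01440921 -0.6535652  -0.75673304  0.98557033]
 [ 0.          0.          0.          1.        ]]
```

View pics/top0.png

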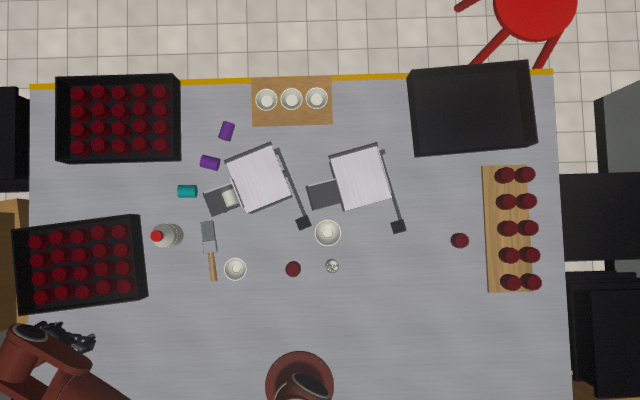

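View pics/side0.png

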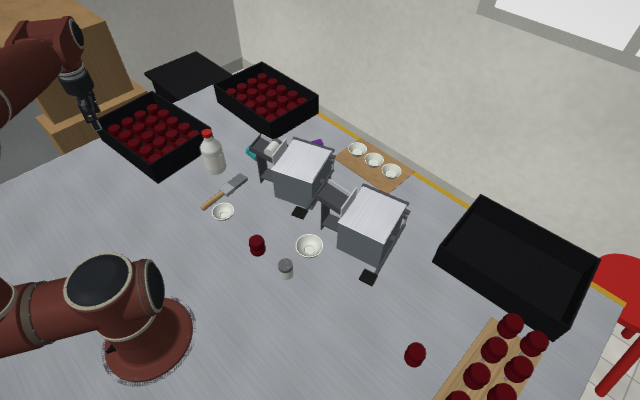

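The top view shows the white pot on the left bin's chute at (230,198). That bin's black paddle is at (304,223), and the other bin's paddle is at (398,227). A bowl stands at (328,232), close to the target paddle. Next I'll measure these.

```bash
cat > h.py <<'E'
import numpy as np,cv2
from station import ctrl
def ray(n,u,v,z,c=None):
    c=c or ctrl.get_calibration(n);T=c["world_from_camera"]
    d=T[:3,:3]@np.linalg.inv(c["intrinsics"])@[u,v,1];o=T[:3,3]
    return o+d*(z-o[2])/d[2]
def proj(n,p):
    c=ctrl.get_calibration(n);T=c["world_from_camera"]
    x=c["intrinsics"]@(T[:3,:3].T@(np.array(p)-T[:3,3]));return x[:2]/x[2]
E
python3 - <<'E'
from h import *
im=cv2.imread("pics/top0.png");sd=cv2.imread("pics/side0.png")
def blobs(n,im,box):
    x0,y0,x1,y1=box
    m=(im[y0:y1,x0:x1].max(2)<50).astype(np.uint8)
    k,l,st,ce=cv2.connectedComponentsWithStats(m)
    for i in range(1,k):
        if st[i,4]>40:
            cnt=cv2.findContours((l==i).astype(np.uint8),0,2)[0][0]
            u,v=ce[i]+[x0,y0];print(n,st[i],u,v,cv2.minAreaRect(cnt),ray(n,u,v,.097))
blobs("top",im,(285,205,420,245))
blobs("side",sd,(280,195,390,295))
# lid of pot bin, top z ~.1355
m=cv2.inRange(im,(185,185,185),(235,235,235));
for b in((215,135,300,220),(322,135,400,220)):
    x0,y0,x1,y1=b
    hsv=cv2.cvtColor(im[y0:y1,x0:x1],cv2.COLOR_BGR2HSV)
    mm=((hsv[...,2]>190)).astype(np.uint8)
    k,l,st,ce=cv2.connectedComponentsWithStats(mm);i=1+st[1:,4].argmax()
    cnt=cv2.findContours((l==i).astype(np.uint8),0,2)[0][0]
    r=cv2.minAreaRect(cnt);bp=cv2.boxPoints(r)+[x0,y0];print(r,[ray("top",*p,.1355)[:2].round(4) for p in bp])
cv2.imwrite("pics/crop.png",np.hstack([cv2.resize(im[130:290,190:350],None,fx=3,fy=3),cv2.resize(sd[190:290,270:320],None,fx=4.8,fy=4.8)]))
E
```

```text
side [42  9  7 19 91] 324.38461538461536 211.9120879120879 ((45.0, 18.0), (18.0, 6.0), 90.0) [ 0.55612721 -0.08106619  0.097     ]
side [ 12  11  16  13 124] 299.3709677419355 212.08870967741936 ((19.5, 17.0), (13.342691421508789, 10.18257999420166), 20.556045532226562) [ 0.50275265 -0.02907192  0.097     ]
side [ 79  74  18  17 180] 367.93333333333334 276.97222222222223 ((87.9000015258789, 81.70000457763672), (14.758047103881836, 12.074767112731934), 26.56505012512207) [ 0.48248477 -0.31252158  0.097     ]
((43.278831481933594, 43.775291442871094), (53.02736282348633, 48.49979782104492), 67.83365631103516) [array([0.6858, 0.1902]), array([0.736, 0.057]), array([0.5894, 0.002 ]), array([0.5398, 0.1345])]
((38.8492431640625, 42.966522216796875), (53.3663330078125, 48.220069885253906), 74.21924591064453) [array([ 0.6899, -0.1173]), array([ 0.7247, -0.255 ]), array([ 0.572 , -0.2916]), array([ 0.5378, -0.1547])]
```

View pics/crop.png

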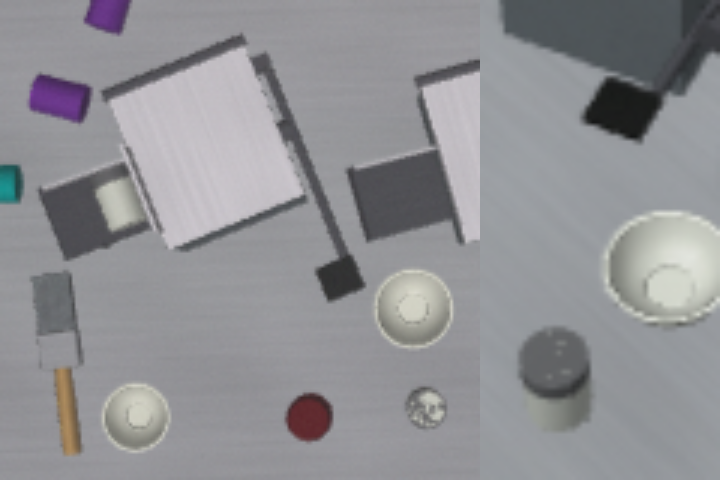

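Run:
```python
from h import *
im=cv2.imread("pics/top0.png")
for b in((292,212,316,234),(386,215,412,238)):
    x0,y0,x1,y1=b
    g=im[y0:y1,x0:x1].max(2);m=(g<65).astype(np.uint8);m=cv2.morphologyEx(m,cv2.MORPH_OPEN,np.ones((5,5)))
    cnt=max(cv2.findContours(m,0,2)[0],key=cv2.contourArea);r=cv2.minAreaRect(cnt)
    M=cv2.moments(m,True);u,v=M['m10']/M['m00']+x0,M['m01']/M['m00']+y0
    print(r,u,v,ray("top",u,v,.097))
print("side pot",ray("side",299.4,212.1,.097),"emp",ray("side",367.9,277,.097))
for yaw,P,l in((20.9,None,0),(13.8,None,1)):
    pass
def fr(c,yaw):
    a=np.radians(yaw);return lambda x,y:np.array(c)+[x*np.cos(a)-y*np.sin(a),x*np.sin(a)+y*np.cos(a)]
for n,lc,yaw in(("pot",[(.6858,.1902),(.736,.057),(.5894,.002),(.5398,.1345)],20.9),("emp",[(.6899,-.1173),(.7247,-.255),(.572,-.2916),(.5378,-.1547)],13.8)):
    c=np.mean(lc,0);f=fr(c,yaw);print(n,c,"paddle pred",f(-170,0)*0+f(-.170,-.072),"chute end corners",f(-.036,.163),f(.036,.163), "pot px",proj("top",[*f(0,.093),.163]),"chute px",[proj("top",[*f(s,.163),.18]).round(1) for s in(-.036,.036)])
    print(" front corners", f(-.08,-.07),f(-.08,.07))
for n,u,v,z in(("bowl1",327.7,232.5,.03),("fig",293.3,268.7,.05),("jar",332,266,.05)):print(n,ray("top",u,v,z))
```

```text
((10.5, 10.5), (11.0, 11.0), 90.0) 302.5853658536585 222.3252032520325 [ 0.50659406 -0.02942326  0.097     ]
((12.0, 11.0), (10.0, 12.0), 90.0) 397.8897637795276 226.10236220472441 [ 0.48682477 -0.31375612  0.097     ]
side pot [ 0.50278476 -0.02916391  0.097     ] emp [ 0.48236095 -0.31251207  0.097     ]
pot [0.63775  0.095925] paddle pred [ 0.50462038 -0.03198318] chute end corners [0.54597035 0.23535776] [0.61323307 0.2610429 ] pot px [227.24032222 190.14631527] chute px [array([208. , 210.9]), array([198.6, 187.5])]
 front corners [0.5879853  0.00199165] [0.53804198 0.13278027]
emp [ 0.6311  -0.20465] paddle pred [ 0.48318158 -0.31512236] chute end corners [ 0.55725821 -0.05494232] [ 0.62717988 -0.03776791] pot px [330.59041239 185.55069643] chute px [array([310.4, 203.8]), array([303.7, 179.5])]
 front corners [ 0.5701066  -0.29171208] [ 0.53671192 -0.15575328]
bowl1 [ 0.47332684 -0.10531431  0.03      ]
fig [0.36613376 0.00410279 0.05      ]
jar [ 0.37081367 -0.11469989  0.05      ]
```

step_arm(
  translation=[
    [1,-2,4],
    [14.7,-32.9,6],
    [14.7,-32.9,6],
    [14.7,-32.9,6],
    [14.7,-32.9,6],
    [14.7,-32.9,6],
    [14.7,-32.9,6],
    [14.7,-32.9,6],
    [14.7,-32.9,6],
    [16.7,-60.9,6],
    [16.7,-60.9,6],
    [16.7,-60.9,6],
  ],
  dr=[
    [0,0,0],
    [0,0,22],
    [0,0,22],
    [0,0,22],
    [0,0,22],
    [0,0,22],
    [0,0,22],
    [0,0,22],
    [0,0,22],
    [0,0,22],
    [0,0,22],
    [0,0,22],
  ],
  hand=[0,0,0,0,0,0,0,0,0,0,0,0],
)

```text
time_s: 1.3
tcp_pos: [0.39, 0.1006, 0.2909]
ee_rot: [-0.0, -0.002, 1.0, 0.0]
ft_force: [1.4, -0.2, 0.0]
gripper_width: 0.0001
```

step_arm(
  translation=[
    [1,-13,0],
    [1,-13,0],
    [1,-13,0],
    [1,-13,0],
    [1,-13,0],
    [1,-13,0],
  ],
  dr=[
    [0,0,0],
    [0,0,0],
    [0,-20,0],
    [0,-20,0],
    [0,-20,0],
    [0,-20,0],
  ],
  hand=[0,0,0,0,0,0],
)

```text
time_s: 1.9
tcp_pos: [0.3996, -0.0285, 0.2906]
ee_rot: [0.174, -0.001, 0.985, -0.0]
ft_force: [-1.2, 0.1, -0.2]
gripper_width: 0.0
```

Run:
```python
from h import *
s=ctrl.observe();print(s["time_s"],s["tcp_pos"],s["ee_rot"],s["ft_force"])
c=ctrl.get_calibration("wrist");im=ctrl.snapshot("wrist");cv2.imwrite("pics/w1.png",im)
np.savez("w1.npz",K=c["intrinsics"],T=c["world_from_camera"])
cv2.imwrite("pics/s1.png",ctrl.snapshot("side"))
```

```text
1.9 [ 0.39963969 -0.02853054  0.29056024] [ 1.73891945e-01 -5.47326694e-04  9.84764571e-01 -1.76057302e-04] [-1.2160219   0.10020468 -0.21472977]
```

View pics/w1.png

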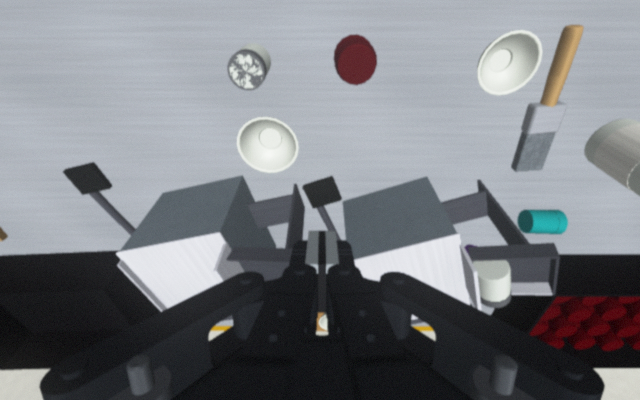

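View pics/s1.png

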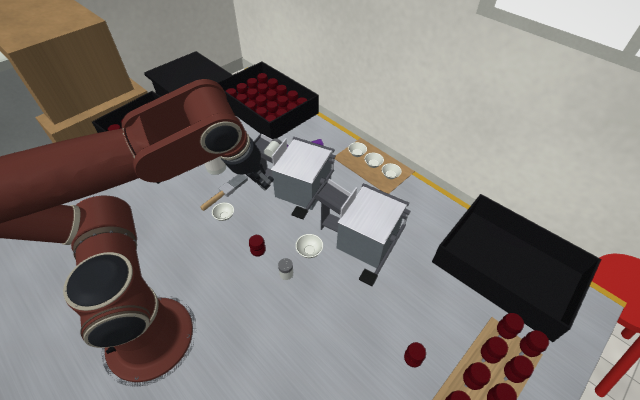

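The wrist view shows the target paddle at (322,191), the bowl at (268,144) and the pot at (492,282). I'll triangulate the paddle from it.

Run:
```python
from h import *
d=np.load("w1.npz");c={"intrinsics":d["K"],"world_from_camera":d["T"]}
im=cv2.imread("pics/w1.png");x0,y0,x1,y1=295,165,350,220
m=(im[y0:y1,x0:x1].max(2)<52).astype(np.uint8);m=cv2.morphologyEx(m,cv2.MORPH_OPEN,np.ones((7,7)))
cnt=max(cv2.findContours(m,0,2)[0],key=cv2.contourArea)
q=cv2.approxPolyDP(cnt,4,True)[:,0]+[x0,y0];print(q.tolist())
for u,v in q:print(ray("wrist",float(u),float(v),.097,c).round(4))
M=cv2.moments(cnt);print("cen",ray("wrist",M['m10']/M['m00']+x0,M['m01']/M['m00']+y0,.097,c))
print("cam",d["T"][:3,3])
for n,u,v in(("chute emp low-front corner",299,183),("in",290,250)):print(n,ray("wrist",u,v,.18,c))
print("bowl rim edges",[ray("wrist",u,v,.032,c).round(3) for u,v in((237,142),(299,150),(268,172))])
print("bin pot rim corners",[ray("wrist",u,v,.13,c).round(3) for u,v in((428,179),(344,200))])
```

```text
[[336, 191], [326, 186], [327, 193], [315, 196], [313, 205], [336, 199]]
[ 0.5019 -0.0103  0.097 ]
[ 0.4944 -0.0227  0.097 ]
[ 0.5049 -0.0214  0.097 ]
[ 0.5096 -0.0364  0.097 ]
[ 0.5238 -0.0391  0.097 ]
[ 0.5142 -0.0099  0.097 ]
cen [ 0.51056518 -0.02326776  0.097     ]
cam [ 0.28699951 -0.02807747  0.40180033]
chute emp low-front corner [ 0.4347622  -0.04806687  0.18      ]
in [ 0.51894548 -0.06107412  0.18      ]
bowl rim edges [array([ 0.467, -0.142,  0.032]), array([ 0.479, -0.059,  0.032]), array([ 0.514, -0.105,  0.032])]
bin pot rim corners [array([0.463, 0.086, 0.13 ]), array([ 0.491, -0.003,  0.13 ])]
```

Run:
```python
from h import *
im=cv2.imread("pics/w1.png")
cv2.imwrite("pics/w1c.png",cv2.resize(im[160:300,230:360],None,fx=4.2,fy=4.2,interpolation=cv2.INTER_CUBIC))
d=np.load("w1.npz");c={"intrinsics":d["K"],"world_from_camera":d["T"]}
m=(im.max(2)<75).astype(np.uint8)[170:212,295:350]
m=cv2.morphologyEx(m,cv2.MORPH_OPEN,np.ones((9,9)))
cnt=max(cv2.findContours(m,0,2)[0],key=cv2.contourArea);M=cv2.moments(cnt);print(cv2.boundingRect(cnt))
print(ray("wrist",M['m10']/M['m00']+295,M['m01']/M['m00']+170,.097,c))
```

```text
(11, 9, 32, 28)
[ 0.50369009 -0.02793133  0.097     ]
```

View pics/w1c.png

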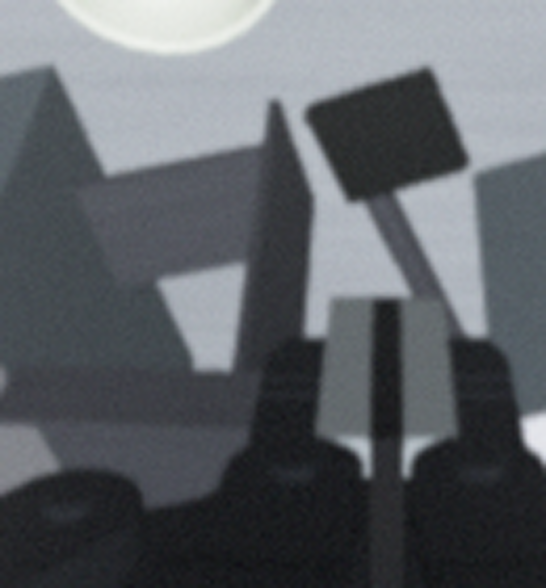

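The three views agree on the paddle at about (0.504, -0.029, 0.097). I'll move over it and approach.

step_arm(
  translation=[
    [5,0,0],
    [10.5,-0.2,-3],
    [10.5,-0.2,-7],
    [10.5,-0.2,-11],
    [10.5,-0.2,-15],
    [10.5,-0.2,-17],
    [10.5,-0.2,-17],
    [10.5,-0.2,-17],
  ],
  dr=[
    [0,0,0],
    [0,0,0],
    [0,0,0],
    [0,0,0],
    [0,0,0],
    [0,0,0],
    [0,0,0],
    [0,0,0],
  ],
  hand=[0,0,0,0,0,0,0,0],
)

```text
time_s: 2.8
tcp_pos: [0.5062, -0.0301, 0.1215]
ee_rot: [0.173, -0.002, 0.985, 0.0]
ft_force: [-0.1, -0.5, 0.0]
gripper_width: 0.0003
```

Run:
```python
from h import *
a=ctrl.snapshot("side");b=ctrl.snapshot("wrist");s=ctrl.observe();print(s["time_s"],s["tcp_pos"],s["ft_force"])
cv2.imwrite("pics/s2.png",np.hstack([cv2.resize(a[120:270,210:360],None,fx=2.6,fy=2.6),b[:390,160:560]]))
```

```text
2.9 [ 0.50724975 -0.03065055  0.12373005] [0.58084264 0.17125202 0.05088082]
```

View pics/s2.png

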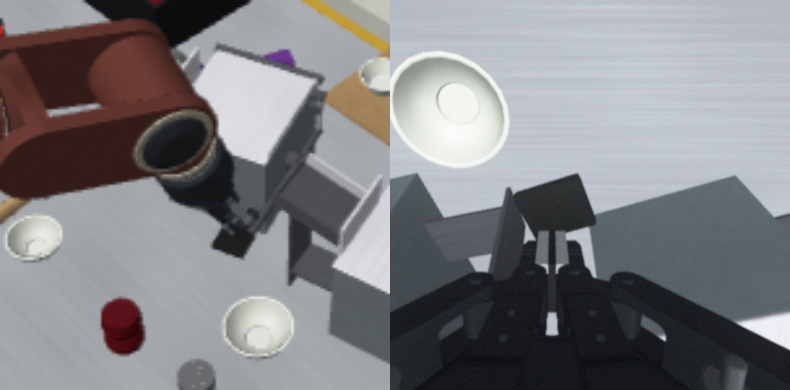

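step_arm(
  translation=[
    [0,0,-0.8],
    [0,0,-1.4],
    [0,0,-1.7],
    [0,0,-2.0],
    [0,0,-2.3],
    [0,0,-2.6],
    [0,0,-2.9],
    [0,0,-3.2],
    [0,0,-3.5],
    [0,0,-3.8],
    [0,0,-4.1],
    [0,0,-4.4],
  ],
  dr=[
    [0,0,0],
    [0,0,0],
    [0,0,0],
    [0,0,0],
    [0,0,0],
    [0,0,0],
    [0,0,0],
    [0,0,0],
    [0,0,0],
    [0,0,0],
    [0,0,0],
    [0,0,0],
  ],
  hand=[0,0,0,0,0,0,0,0,0,0,0,0],
)

```text
time_s: 4.1
tcp_pos: [0.5055, -0.0308, 0.077]
ee_rot: [0.174, -0.001, 0.985, -0.0]
ft_force: [-4.0, -2.5, 4.5]
gripper_width: -0.0003
```

Run:
```python
from h import *
a=ctrl.snapshot("side");b=ctrl.snapshot("wrist");s=ctrl.observe();print(s["time_s"],s["tcp_pos"],s["ft_force"])
cv2.imwrite("pics/s3.png",np.hstack([cv2.resize(a[120:270,210:360],None,fx=2.6,fy=2.6),b[:390,160:560]]))
```

```text
4.2 [ 0.50549794 -0.03071712  0.07679255] [-1.53453554 -2.09560565  3.00646644]
```

View pics/s3.png

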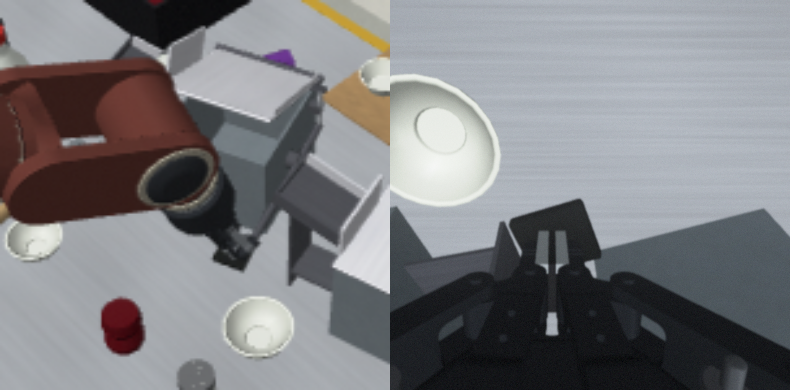

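The lid is lifting and the contact is firm on the paddle. I'll keep pressing down.

step_arm(
  translation=[
    [0,0,-0.3],
    [0,0,-0.6],
    [0,0,-0.9],
    [0,0,-1.2],
    [0,0,-1.5],
    [0,0,-1.8],
    [0,0,-2.1],
    [0,0,-2.3],
    [0,0,-2.5],
    [0,0,-2.7],
  ],
  dr=[
    [0,0,0],
    [0,0,0],
    [0,0,0],
    [0,0,0],
    [0,0,0],
    [0,0,0],
    [0,0,0],
    [0,0,0],
    [0,0,0],
    [0,0,0],
  ],
  hand=[0,0,0,0,0,0,0,0,0,0],
)

```text
time_s: 5.2
tcp_pos: [0.5054, -0.0305, 0.05]
ee_rot: [0.174, -0.001, 0.985, -0.0]
ft_force: [1.3, 0.2, 2.9]
gripper_width: 0.0003
```

Run:
```python
from h import *
a=ctrl.snapshot("side");b=ctrl.snapshot("wrist");s=ctrl.observe();print(s["time_s"],s["tcp_pos"],s["ft_force"])
cv2.imwrite("pics/s4.png",np.hstack([cv2.resize(a[120:270,210:360],None,fx=2.6,fy=2.6),b[:390,160:560]]))
```

```text
5.3 [ 0.505065   -0.03055314  0.04966323] [-1.34539134 -0.88439912  2.12091833]
```

View pics/s4.png

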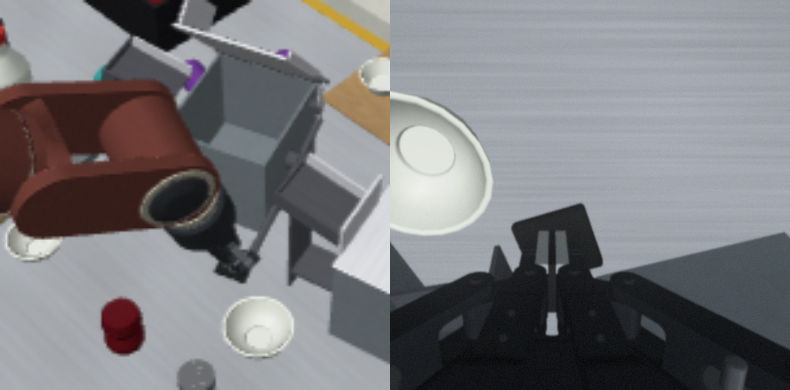

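The lid is high and the chute looks empty, but there's no force from the stop yet. I'll press on until it shows.

step_arm(
  translation=[
    [0,0,-0.1],
    [0,0,-0.2],
    [0,0,-0.3],
    [0,0,-0.3],
  ],
  dr=[
    [0,0,0],
    [0,0,0],
    [0,0,0],
    [0,0,0],
  ],
  hand=[0,0,0,0],
)

```text
time_s: 5.7
tcp_pos: [0.5054, -0.0306, 0.047]
ee_rot: [0.173, -0.001, 0.985, -0.0]
ft_force: [0.4, 0.2, 1.1]
gripper_width: -0.0
```

step_arm(
  translation=[
    [0,0,-0.1],
    [0,0,-0.2],
    [0,0,-0.3],
    [0,0,-0.3],
  ],
  dr=[
    [0,0,0],
    [0,0,0],
    [0,0,0],
    [0,0,0],
  ],
  hand=[0,0,0,0],
)

```text
time_s: 6.1
tcp_pos: [0.5054, -0.0307, 0.0441]
ee_rot: [0.174, -0.001, 0.985, -0.0]
ft_force: [-0.3, -0.3, 1.5]
gripper_width: -0.0003
```

step_arm(
  translation=[
    [0,0,-0.1],
    [0,0,-0.2],
    [0,0,-0.3],
    [0,0,-0.3],
  ],
  dr=[
    [0,0,0],
    [0,0,0],
    [0,0,0],
    [0,0,0],
  ],
  hand=[0,0,0,0],
)

```text
time_s: 6.5
tcp_pos: [0.506, -0.0306, 0.0434]
ee_rot: [0.173, -0.002, 0.985, -0.0]
ft_force: [-13.3, 2.4, 20.6]
gripper_width: -0.0001
```

Run:
```python
from h import *
a=ctrl.snapshot("side");b=ctrl.snapshot("wrist");s=ctrl.observe();print(s["time_s"],s["tcp_pos"],s["ft_force"])
cv2.imwrite("pics/s5.png",np.hstack([cv2.resize(a[120:270,210:360],None,fx=2.6,fy=2.6),b[:390,160:560]]))
cv2.imwrite("pics/t5.png",cv2.resize(ctrl.snapshot("top")[130:290,190:350],None,fx=3,fy=3))
```

```text
6.6 [ 0.50594067 -0.03063874  0.04331093] [-14.30145154   1.80434441  20.11176324]
```

View pics/s5.png

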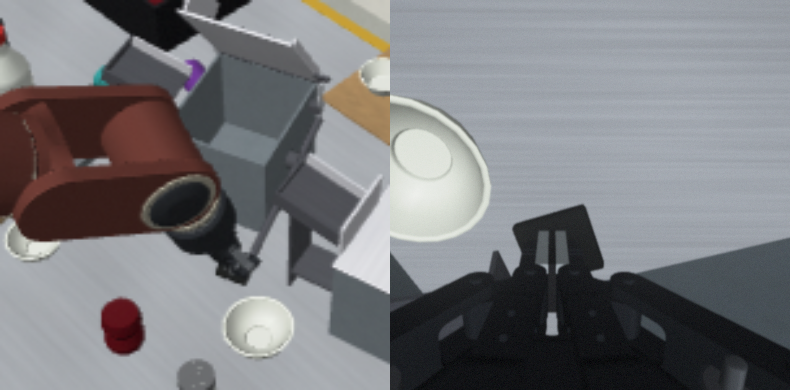

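View pics/t5.png

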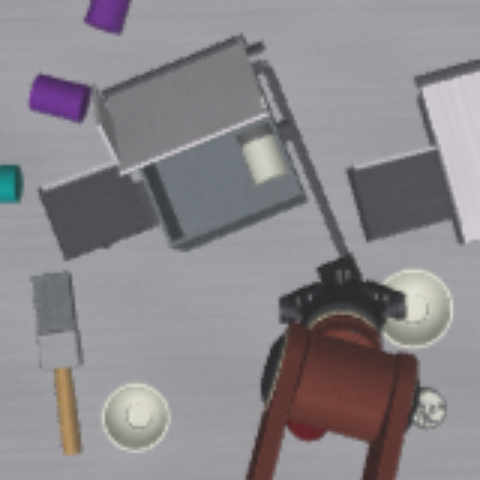

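The force now shows the stop (about 20 N), and the pot is visible inside the bin at (265,160) in the top crop. I'll let the lever up slowly and evenly.

step_arm(
  translation=[
    [0,0,0.15],
    [0,0,0.3],
    [0,0,0.45],
    [0,0,0.6],
    [0,0,0.75],
    [0,0,0.9],
    [0,0,1.05],
    [0,0,1.2],
    [0,0,1.35],
    [0,0,1.5],
    [0,0,1.65],
    [0,0,1.8],
  ],
  dr=[
    [0,0,0],
    [0,0,0],
    [0,0,0],
    [0,0,0],
    [0,0,0],
    [0,0,0],
    [0,0,0],
    [0,0,0],
    [0,0,0],
    [0,0,0],
    [0,0,0],
    [0,0,0],
  ],
  hand=[0,0,0,0,0,0,0,0,0,0,0,0],
)

```text
time_s: 7.85
tcp_pos: [0.5056, -0.0306, 0.0595]
ee_rot: [0.174, -0.001, 0.985, -0.0]
ft_force: [-1.7, -1.0, 3.0]
gripper_width: -0.0003
```

step_arm(
  translation=[
    [0,0,0.15],
    [0,0,0.3],
    [0,0,0.45],
    [0,0,0.6],
    [0,0,0.75],
    [0,0,0.9],
    [0,0,1.05],
    [0,0,1.2],
    [0,0,1.35],
    [0,0,1.5],
    [0,0,1.65],
    [0,0,1.8],
  ],
  dr=[
    [0,0,0],
    [0,0,0],
    [0,0,0],
    [0,0,0],
    [0,0,0],
    [0,0,0],
    [0,0,0],
    [0,0,0],
    [0,0,0],
    [0,0,0],
    [0,0,0],
    [0,0,0],
  ],
  hand=[0,0,0,0,0,0,0,0,0,0,0,0],
)

```text
time_s: 9.05
tcp_pos: [0.5056, -0.0307, 0.0775]
ee_rot: [0.174, -0.001, 0.985, -0.0]
ft_force: [-3.4, -1.8, 3.3]
gripper_width: -0.0001
```

step_arm(
  translation=[
    [0,0,0.12],
    [0,0,0.24],
    [0,0,0.36],
    [0,0,0.48],
    [0,0,0.6],
    [0,0,0.72],
    [0,0,0.84],
    [0,0,0.96],
    [0,0,1.08],
    [0,0,1.2],
    [0,0,1.32],
    [0,0,1.44],
  ],
  dr=[
    [0,0,0],
    [0,0,0],
    [0,0,0],
    [0,0,0],
    [0,0,0],
    [0,0,0],
    [0,0,0],
    [0,0,0],
    [0,0,0],
    [0,0,0],
    [0,0,0],
    [0,0,0],
  ],
  hand=[0,0,0,0,0,0,0,0,0,0,0,0],
)

```text
time_s: 10.25
tcp_pos: [0.506, -0.0306, 0.0922]
ee_rot: [0.174, -0.001, 0.985, -0.0]
ft_force: [0.5, 1.1, 2.7]
gripper_width: 0.0003
```

step_arm(
  translation=[
    [0,0,0.1],
    [0,0,0.2],
    [0,0,0.3],
    [0,0,0.4],
    [0,0,0.5],
    [0,0,0.6],
    [0,0,0.7],
    [0,0,0.8],
    [0,0,0.9],
    [0,0,1.0],
    [0,0,1.1],
    [0,0,1.2],
  ],
  dr=[
    [0,0,0],
    [0,0,0],
    [0,0,0],
    [0,0,0],
    [0,0,0],
    [0,0,0],
    [0,0,0],
    [0,0,0],
    [0,0,0],
    [0,0,0],
    [0,0,0],
    [0,0,0],
  ],
  hand=[0,0,0,0,0,0,0,0,0,0,0,0],
)

```text
time_s: 11.45
tcp_pos: [0.5048, -0.0305, 0.1029]
ee_rot: [0.173, -0.001, 0.985, -0.0]
ft_force: [0.3, -1.0, 0.1]
gripper_width: -0.0002
```

Run:
```python
from h import *
a=ctrl.snapshot("side");b=ctrl.snapshot("wrist");s=ctrl.observe();print(s["time_s"],s["tcp_pos"],s["ft_force"])
cv2.imwrite("pics/s6.png",np.hstack([cv2.resize(a[120:270,210:360],None,fx=2.6,fy=2.6),b[:390,160:560]]))
```

```text
11.55 [ 0.50529147 -0.0305926   0.10345331] [0.06457627 0.00131472 1.04886505]
```

View pics/s6.png

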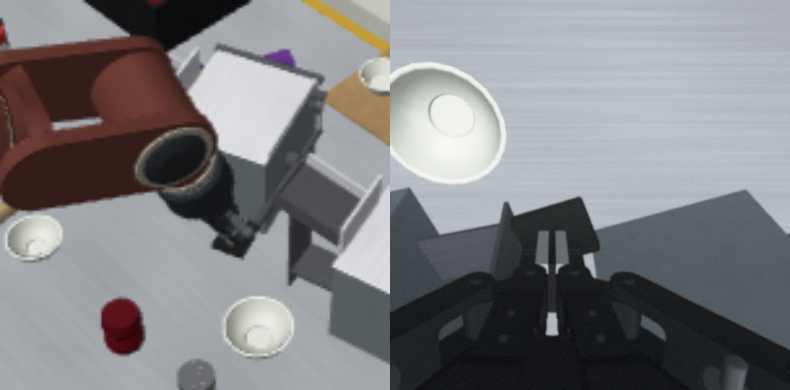

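The lid looks shut. I'll rise slowly a little more, then clear up and back.

step_arm(
  translation=[
    [0,0,0.2],
    [0,0,0.4],
    [0,0,0.8],
    [0,0,1.5],
    [0,0,3],
    [0,0,6],
    [0,0,10],
    [-2,0,14],
    [-5,0,16],
    [-10,0,18],
    [-10,0,18],
    [-10,0,18],
  ],
  dr=[
    [0,0,0],
    [0,0,0],
    [0,0,0],
    [0,0,0],
    [0,0,0],
    [0,0,0],
    [0,0,0],
    [0,0,0],
    [0,0,0],
    [0,0,0],
    [0,0,0],
    [0,0,0],
  ],
  hand=[0,0,0,0,0,0,0,0,0,0,0,0],
)

```text
time_s: 12.75
tcp_pos: [0.4055, -0.0309, 0.2862]
ee_rot: [0.176, -0.001, 0.984, -0.001]
ft_force: [0.1, 0.1, -0.2]
gripper_width: -0.0002
```

Run:
```python
from h import *
a=ctrl.snapshot("side");b=ctrl.snapshot("top");s=ctrl.observe();print(s["time_s"],s["tcp_pos"],s["ft_force"])
cv2.imwrite("pics/s7.png",np.hstack([cv2.resize(a[120:270,210:360],None,fx=2.6,fy=2.6),cv2.resize(b[140:290,190:340],None,fx=2.6,fy=2.6)]))
t=cv2.imread("pics/top0.png");print([ (abs(b[y0:y1,x0:x1].astype(int)-t[y0:y1,x0:x1]).max(2)>40).sum() for x0,y0,x1,y1 in((240,145,285,205),(330,145,400,240),(195,115,225,200),(190,215,255,285),(150,215,185,250))])
```

```text
12.85 [ 0.4056651  -0.03062108  0.28277495] [-0.4271712   0.38829797 -0.94321094]
[np.int64(0), np.int64(0), np.int64(18), np.int64(0), np.int64(0)]
```

View pics/s7.png

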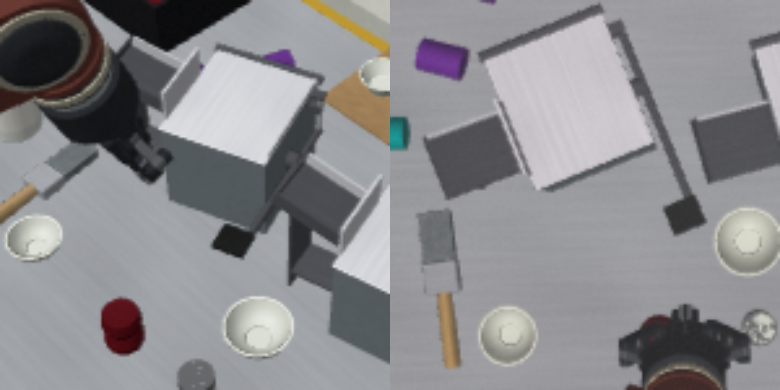

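Run:
```python
from station import ctrl
ctrl.hand_in();print(ctrl.observe()["time_s"])
```

```text
the job is handed in; nothing more can be done
the job is handed in; nothing more can be done
```

The pot is in the bin, the lid is shut again, and I handed the job in at about 12.9 s of the 48 s allowed.

**Pressing:** With the fingers shut and the tool tilted 20° away from the other bin's chute, I pressed the paddle of the bin with the pot down to its stop, at about 20 N vertical force. The top view at that point showed the pot inside the bin.

**Closing:** I raised the lever evenly over about 4.8 s, then moved up and back. I judged the soft close from that slow lift and the pictures, because nothing measures the lid directly.

**Last checks:**
- The lid was shut, the paddle was back up and the chute was empty.
- The other bin, the brush, the small bowl and the solvent bottle matched the first top picture, with no changed pixels.
- The area around the purple look-alikes showed 18 changed pixels. I put these down to the edge of the pot's old place on the chute but did not confirm it.
- The bowl by the paddle looked unmoved. One figurine and the jar were partly hidden by the gripper in the last top view, but the side view shows them in place.

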